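Dress the cheese board and hold its cover at the ready

ROBOT

A 6-joint arm with a two-finger parallel gripper is mounted at the origin on the work surface. World frame = base frame: x ahead of the robot, y to its left, z up, the work surface at z = 0. Lengths are in m, angles in rad, forces in N, time in s.
With the tool pointing down it reaches from about 0.275 to 0.775 m from the base axis. Payload 14.6 kg.
Tool frame: the origin (TCP) lies at the very end of the fingers, on their centre line; the grasp point (between the pads) lies 19 mm behind it; z points along the fingers, y is the line along which they close (so a half turn about z gives the same grasp; the last joint's range is limited). The gripper opens to 85 mm and grips with 20 to 120 N. Pads are 22 mm wide; open, the fingers measure 114 mm over their backs; the gripper's body (76 mm by 85 mm) begins 54 mm behind the grasp point. The pads swing forward as they close: fully open they stand 13 mm farther back than shut.
Start: joints at [1.045, 0.263, -0.048, 1.259, 0, 1.415], TCP at [0.19, 0.489, 0.231] pointing down, gripper open.
Joint ranges: [-2.65, 2.65], [-0.89, 1.7], [-1.18, 1.37], [-2.13, 2.11], [-1.35, 1.29], [-3.14, 3.14]. Speed limits (rad/s): [1.89, 1.89, 2.57, 2.79, 3.14, 3.14].

INTERFACE

Orientations are given as a unit quaternion [x, y, z, w].
In Python, from bench import arm gives the robot as it stands.
- The arm moves only by the tool jog_arm, never from a script. Its argument "plan" is text: rows parted by semicolons, each of 6 numbers parted by spaces: the shift along the tool's x, y, z each as a share of 500 mm, from -1 to 1, then the turn, a rotation vector about the tool's x, y, z each as a share of pi/2 rad, from -1 to 1. A call has 1 to 8 rows; each row shifts and turns the commanded pose from where the row before left it, along the tool's axes as they then stand; what a row does not reach is not made up. A row lasts 1/12 s, in which the tool goes at most 41.7 mm and 7.16 degrees, less where a joint would pass 70% of its speed; a pose out of reach is approached as far as the arm can. A call with a number of a shift or a turn outside -1 to 1 is refused whole. A call with a gripper value outside its range is refused whole. "fingers" is the opening, from -1 (shut) to 1 (fully open), set as the call begins (left out, the last holds). The fingers move at their own pace and stop on an object; the grip force is fixed at half the most. Time passes only in rows, so rows that do not move let the fingers close. It gives the time, the measured TCP pose, the force, the opening and the grip force at its end, in the units of the state.
- arm.sense(): the state, without advancing time (a new reading comes with each control period).
- arm.get_image(name): name is "scene" or "side" or "wrist"; returns a dict with "image" (420x560x3 uint8, red, green, blue), "z_map" (420x560 float32, m along the optical axis (not along the pixel's ray), 0 where there is no reading), "fx", "fy", "cx", "cy" (pixels), "camera_from_world" (4x4, takes a point from world to camera coordinates). Camera axes: x right, y up, looking along -z (the intrinsics and any distortion apply to the point x, -y, -z); pixel columns grow to the right and rows downward; lengths in m; the calibration is good to about 2 mm. The wrist camera is an equidistant fisheye: a pixel r from the principal point sees the ray r / f radians off the axis. A picture is of the moment at which its call begins.
- arm.sign_off(): hands the job in; it is judged then, once.
Trained networks look in the newest picture that a camera, given by its name, has taken for a name from the list of things; names that differ only in an ending like _2 or _b are one class to them, and where a whole thing is asked for, a point or a joint stands for the part that bears it (a point fixed in the world has none). Each returns a list of dicts, best first, with "conf" (0 to 1); they miss things now and then, are a little off and sometimes report something else, mostly with a low value. They report only what shows in the picture. A call takes as long as a camera call. They do not tell look-alikes from the thing itself.
- arm.trace(camera, thing): "region" (420x560 bool, what is visible of it) and "pixel" ([row, column] in pixels, amid what is visible of it).
The state is a dict: "clock": time; "qpos": joint angles; "qvel": joint speeds; "tau": joint torques, N m; "position": TCP position; "eef_rot": TCP orientation; "ft_force": force on the tool from outside, world axes, zero at the start; "moment": the same for the moment, N m; "finger_gap": finger opening in m; "grip_force": force on a finger pad.
Only numpy, scipy, OpenCV 4.12 (cv2) and the standard library are available. Lean on these libraries where they do the work, as an engineer would, in place of code of your own. Each camera call takes 0.05 s, during which the arm holds its last target. There are 200 camera calls.

TASK

Get the cheese board ready to be covered: first set the amber honey jar gently upright on the board's round cork disc and let go of it. Then take the steel food cover by its handle, carry it over the glasses and finish still holding it level about 2 cm above the board, its edges lined up with the white outline, without it ever touching the board or what is on it. Leave the cheese, the glasses, the salt and the pepper mill where they stand.

Things in the scene. Friction and masses are not known exactly. Their poses are not given: they have to be found in the camera images.
- jar: Honey jar: amber glass cylinder with a yellow cap, 42 mm in diameter, 60 mm tall overall, about 0.15 kg, standing upright; origin at the centre of its underside, z up. It starts in a row of three along y with the salt and the mill, about 100 mm apart, in any order.
- board: Black slate serving board, 240 x 160 x 15 mm, fixed to the table; origin at the centre of its underside, x along its length, z up. Towards its +x end lies a raised cork disc, towards its -x end a piece of cheese. A white outline of 200 x 120 mm, centred on the board, marks where the cover's lower edge belongs. One of board and cover starts to the left of the glasses, the other to the right.
- board_top (a point): Centre of the board's top face (15 mm above the table), which is also the centre of the white outline; axes as the board's.
- cork_disc (a point): Centre of the top face of the cork disc, 64 mm in diameter, 2 mm proud of the board (17 mm above the table), 45 mm from the board's centre along its +x; axes as the board's.
- cover: Stainless steel food cover, a rectangular box open below: 200 x 120 mm outside, 80 mm tall, walls 4 mm, inside 192 x 112 x 76 mm, about 0.45 kg, loose, starting on the table. Origin at the centre of its open underside (the plane of its lower edge), x along its length, z up. It is the same either way round.
- cover_handle (a point): Centre of the cover's handle, 112 mm above its lower edge: a dark wooden bar 92 mm long along the cover's x, 16 mm wide and 16 mm tall, on two steel legs (38 mm either side of the centre), with 24 mm free between the bar and the cover's top. Axes as the cover's.
- cheese: Piece of yellow cheese with red rind on top, 56 x 48 x 40 mm, lying loose on the board, 45 mm from the board's centre along its -x; origin at the centre of its underside.
- glass_near: Stemmed wine glass, 145 mm tall, bowl up to 74 mm and foot 70 mm in diameter, loose, easily tipped; origin at the centre of its foot's underside. It stands between board and cover, nearer the robot.
- glass_far: The same kind of wine glass, 145 mm tall, standing farther from the robot; origin at the centre of its foot's underside.
- salt: White ceramic salt shaker, 40 mm in diameter, 77 mm tall; origin at the centre of its underside.
- mill: Dark wooden pepper mill, 46 mm in diameter, 137 mm tall; origin at the centre of its underside.
Mind the look-alikes: they are no part of the job. Of the things like the jar, leave any that is green; of the rest the larger one is meant. What is shaped like the cover but turquoise is not meant.

How it is judged:
On the way, in this order (a step that is already met when the one before it is completed fails the run):
1. the honey jar stands upright on the cork disc, let go (horizontal distance between jar and cork_disc below 0.012 m and z of jar in the frame of cork_disc between -0.004 and 0.004 m and angle between jar's own z axis and vertical below 0.1 rad and contact force between jar and the fingers below 0.3 N and linear speed of jar below 0.03 m/s), for 0.3 s.
2. the cover is lifted higher than the tops of the glasses (height (world z) of cover above 0.145 m and contact force between cover and the fingers above 1 N), for 0.1 s.
At the end, for the whole second after the job is handed in: Jar upright (0.1 rad) on the cork disc within 12 mm of its centre, released. Cover held still, level (0.08 rad), lower edge 8-32 mm above the board, centred within 12 mm in x and y, turned within 0.12 rad, touching nothing on it. Cheese, glasses, salt, mill within 20 mm of their starts (all of step 1 and x of cover in the frame of board_top between -0.012 and 0.012 m and y of cover in the frame of board_top between -0.012 and 0.012 m and z of cover in the frame of board_top between 0.008 and 0.032 m and angle between the x axis of cover and the x axis of board, either way round below 0.12 rad and angle between cover's own z axis and vertical below 0.08 rad and linear speed of cover below 0.02 m/s and contact force between cover and the fingers above 1 N and contact force between cover and board below 0.3 N and contact force between cover and jar below 0.3 N and contact force between cover and cheese below 0.3 N and distance of each of glass_near, glass_far, salt, mill, cheese from where it was at the start of the episode below 0.02 m); the arm keeps its last pose, push and grip.
It fails at once if the cover touches the board, the jar or the cheese (more than 1 N) (contact force between cover and board above 1 N or contact force between cover and jar above 1 N or contact force between cover and cheese above 1 N).
It fails at once if the jar is banged down on the board (more than 40 N) (contact force between jar and board above 40 N).
It fails at once if a glass, the salt, the mill or the cheese is shifted by more than 20 mm or tipped over (distance of any of glass_near, glass_far, salt, mill, cheese from where it was at the start of the episode above 0.02 m or angle between any of glass_near, glass_far, salt, mill, cheese's own z axis and vertical above 0.4 rad).
It also fails if it takes over 72 s, if anything falls off the work surface, if the arm or the gripper's body presses on something with over 40 N, if the wrist force passes 120 N, or if a joint passes its speed limit or range.

## Working session

There is one attempt and no reset: what is moved stays moved. The work goes in short steps, Python scripts to look and compute and a tool call to move; the robot and the scene stay as the last step left them, time stands still between calls to the robot, and variables do not carry over. Pictures are saved under pics/ and viewed, at most 10 in all, crops included, and the job is handed in when it is done.

Besides the shell and the picture viewer there is one more tool, called after ">>>" in YAML: its name, and indented under it one key for each argument. jog_arm: Moves the arm, as the interface text tells. Shift numbers are shares of 500 mm and turn numbers shares of pi/2 rad, none past 1 either way. Its arguments: {"type":"object","properties":{"plan":{"type":"string"},"fingers":{"type":"number"}},"required":["plan"]}

```bash
ls; mkdir -p pics; cat > h.py <<'E'
from bench import arm
import numpy as np, cv2
def cloud(d):
    z=d["z_map"]; v,u=np.mgrid[0:z.shape[0],0:z.shape[1]].astype(float)
    x=(u-d["cx"])/d["fx"]*z; y=(v-d["cy"])/d["fy"]*z
    P=np.stack([x,-y,-z,np.ones_like(z)],-1)
    W=P@np.linalg.inv(d["camera_from_world"]).T
    W=W[...,:3]; W[z<=0]=np.nan
    return W
E
python3 - <<'E'
from h import *
for n in("scene","side"):
    d=arm.get_image(n); cv2.imwrite(f"pics/{n}0.png",d["image"][...,::-1]); np.savez(f"{n}0.npz",**d)
    W=cloud(d)
    print(n,d["fx"],d["cx"],d["cy"],np.linalg.inv(d["camera_from_world"])[:3,3], (d["z_map"]>0).mean())
    for t in["jar","board","cover","cheese","glass_near","salt","mill"]:
        for r in arm.trace(n,t)[:4]:
            p=W[r["region"]]; p=p[~np.isnan(p[:,0])]
            if len(p): print(t,round(r["conf"],2),np.round(r["pixel"]),r["region"].sum(),np.round(np.median(p,0),3),np.round(np.percentile(p,[2,98],axis=0),3).tolist())
print(arm.sense())
E
```

```text
pics
scene 391.70079390921853 274.2416625941484 206.49366533802308 [ 1.08197761 -0.19389328  0.77949399] 0.9959566326530612
jar 0.82 [293. 258.] 467 [ 0.66  -0.099  0.05 ] [[0.635, -0.117, 0.0], [0.668, -0.081, 0.062]]
jar 0.71 [272. 285.] 229 [ 0.615 -0.031  0.036] [[0.596, -0.043, 0.003], [0.622, -0.017, 0.045]]
jar 0.56 [316. 224.] 535 [ 0.698 -0.178  0.056] [[0.672, -0.196, 0.001], [0.708, -0.159, 0.062]]
jar 0.34 [220. 265.] 1522 [ 0.516 -0.038  0.103] [[0.472, -0.069, 0.001], [0.541, -0.007, 0.145]]
board 0.83 [228. 404.] 4177 [0.581 0.303 0.015] [[0.433, 0.232, 0.002], [0.669, 0.4, 0.018]]
cover 0.84 [268. 140.] 6122 [ 0.538 -0.332  0.079] [[0.41, -0.418, 0.004], [0.613, -0.252, 0.12]]
cover 0.74 [183. 133.] 4063 [ 0.254 -0.333  0.078] [[0.158, -0.435, 0.005], [0.318, -0.229, 0.119]]
cheese 0.7 [198. 399.] 558 [0.512 0.316 0.053] [[0.477, 0.3, 0.019], [0.53, 0.347, 0.057]]
glass_near 0.65 [175. 271.] 884 [0.405 0.012 0.118] [[0.353, -0.021, 0.004], [0.422, 0.042, 0.145]]
salt 0.66 [292. 307.] 446 [ 0.69  -0.004  0.048] [[0.67, -0.018, 0.005], [0.699, 0.016, 0.076]]
mill 0.97 [
[... 1271 characters left out ...]
: 0.8, 'qpos': array([ 1.04469583e+00,  2.63081261e-01, -4.82798961e-02,  1.25941678e+00,
        1.02270388e-05,  1.41552262e+00]), 'qvel': array([-1.26925176e-03, -1.51998972e-03,  6.97196902e-04,  3.16879092e-07,
        9.17902238e-04,  1.82053036e-03]), 'tau': array([-1.48795938e-03, -6.37383842e+01,  3.84761381e+01,  8.41899200e-04,
        1.78232443e-05, -8.27518875e-06]), 'position': array([0.19024447, 0.4893232 , 0.23129539]), 'eef_rot': array([ 1.84352861e-01,  9.82860124e-01,  1.03770423e-05, -1.74657233e-06]), 'ft_force': array([-1.14676663,  0.01305824, -0.39620894]), 'moment': array([-0.01206398,  0.02270911,  0.00692957]), 'grip_force': 0.0, 'finger_gap': 0.08534938192938737}
```

View scene.

```bash
python3 - <<'E'
from h import *
im=cv2.imread("pics/scene0.png")
c=cv2.resize(im[120:350,60:500],(800,418),interpolation=cv2.INTER_CUBIC); cv2.imwrite("pics/a.png",c)
c=cv2.resize(im[240:340,190:330],(784,560),interpolation=cv2.INTER_CUBIC); cv2.imwrite("pics/b.png",c)
E
```

```text
(no output)
```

View pics/a.png

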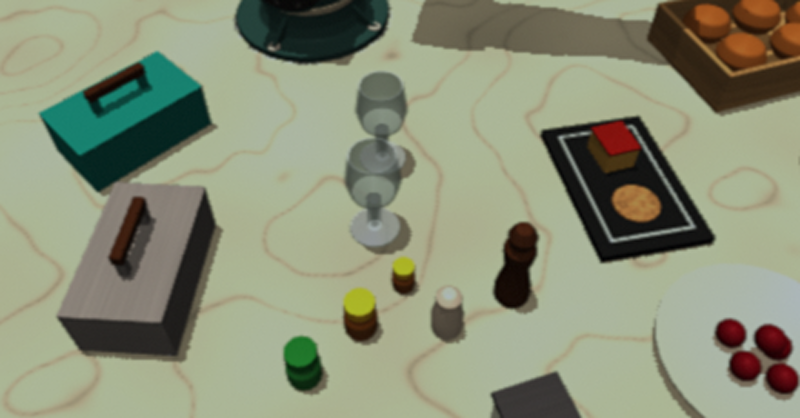

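View pics/b.png

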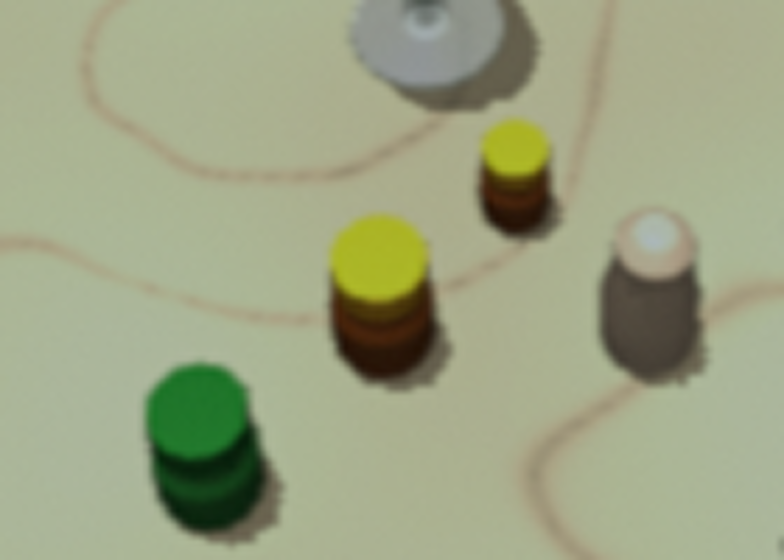

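The three jar-like things are: large amber with a yellow cap, scene pixel (293,258), the one meant; small amber (272,285), too small; green (316,224), to be left. The steel cover is at (268,140), and the turquoise one at (183,133) is not meant. Board is on the left (228,404), with cork nearer the camera and cheese at the far end. Next I measure poses from both views.

```bash
python3 - <<'E'
from h import *
for n in("scene","side"):
    d=dict(np.load(n+"0.npz")); W=cloud(d); im=d["image"].astype(int); 
    def box(x0,x1,y0,y1,z0,z1): 
        with np.errstate(invalid='ignore'): return (W[...,0]>x0)&(W[...,0]<x1)&(W[...,1]>y0)&(W[...,1]<y1)&(W[...,2]>z0)&(W[...,2]<z1)
    def circ(m,l):
        p=W[m]; c,r=cv2.minEnclosingCircle(p[:,:2].astype(np.float32)); print(n,l,len(p),"encl",np.round(c,4),round(r,4),"mean",np.round(p.mean(0),4))
    def rect(m,l):
        p=W[m]; r=cv2.minAreaRect((p[:,:2]*1000).astype(np.float32)); print(n,l,len(p),np.round(r[0],1),np.round(r[1],1),round(r[2],2),"zmed",np.round(np.median(p[:,2]),4))
    R,G,B=im[...,0],im[...,1],im[...,2]
    circ(box(.6,.69,-.14,-.06,.056,.07),"jartop")
    circ(box(.57,.63,-.06,0.0,.04,.06),"smalltop")
    circ(box(.64,.72,-.04,.03,.065,.09),"salttop")
    circ(box(.64,.72,.06,.13,.05,.15),"mill")
    rect(box(.40,.70,.20,.43,.011,.0195),"board")
    circ(box(.40,.70,.20,.43,.010,.024)&(R-B>40)&(R>90)&(W[...,0]>.55),"cork")
    rect(box(.40,.55,.26,.37,.045,.065),"cheese")
    m=box(.38,.65,-.45,-.23,.06,.14)&(abs(R-G)<40)
    rect(m&box(.38,.65,-.45,-.23,.074,.088),"covertop")
    rect(box(.40,.65,-.45,-.23,.105,.13),"handle")
    circ(box(.34,.44,-.04,.06,.13,.15),"glassN")
    circ(box(.46,.56,-.09,.02,.13,.15),"glassF")
E
```

```text
scene jartop 224 encl [ 0.6479 -0.0979] 0.0194 mean [ 0.6488 -0.098   0.0596]
scene smalltop 106 encl [ 0.6064 -0.0299] 0.0149 mean [ 0.6073 -0.0297  0.0433]
scene salttop 157 encl [0.6798 0.0025] 0.0168 mean [6.826e-01 3.000e-04 7.210e-02]
scene mill 514 encl [0.6634 0.0946] 0.0199 mean [0.6691 0.0906 0.1025]
scene board 3849 [546.4 319.8] [162.3 242.9] 83.44 zmed 0.0149
scene cork 410 encl [0.5901 0.3158] 0.0344 mean [0.5912 0.3137 0.0166]
scene cheese 371 [501.6 324.6] [51.3 59.2] 88.7 zmed 0.0548
scene covertop 3782 [ 502.2 -335.2] [122.5 202.9] 68.06 zmed 0.0798
scene handle 364 [ 503. -335.] [16.9 92.6] 68.25 zmed 0.119
scene glassN 275 encl [0.3875 0.0121] 0.0339 mean [0.3905 0.011  0.1387]
scene glassF 312 encl [ 0.5078 -0.0366] 0.0335 mean [ 0.5107 -0.0379  0.1393]
side jartop 109 encl [ 0.6496 -0.0993] 0.0207 mean [ 0.6479 -0.1007  0.061 ]
side smalltop 60 encl [ 0.6078 -0.0313] 0.0148 mean [ 0.6073 -0.0329  0.0446]
side salttop 68 encl [ 0.6802 -0.0015] 0.0161 mean [ 0.678  -0.0053  0.0731]
side mill 304 encl [0.6618 0.0915] 0.0205 mean [0.6584 0.0853 0.0977]
side board 1294 [549.2 317.9] [168.1 240.6] 82.96 zmed 0.0166
side cork 155 encl [0.6386 0.31  ] 0.0798 mean [0.5957 0.3113 0.0184]
side cheese 169 [504.4 323.3] [56.3 59.2] 89.86 zmed 0.0562
side covertop 3340 [ 502.9 -336.2] [124.3 199.8] 67.91 zmed 0.0811
side handle 402 [ 502.6 -336.6] [19.3 90.4] 67.31 zmed 0.1194
side glassN 256 encl [0.3868 0.0115] 0.0348 mean [0.3863 0.0074 0.139 ]
side glassF 263 encl [ 0.5079 -0.0378] 0.035 mean [ 0.5059 -0.0415  0.1392]
```

>>> jog_arm:
  plan: "-0.0674 -0.0402 0 0 0 0;-0.0674 -0.0402 0 0 0 0;-0.0674 -0.0402 0 0 0 0;-0.0674 -0.0402 0 0 0 0;-0.0674 -0.0402 0 0 0 0;-0.0674 -0.0402 0 0 0 0;-0.0674 -0.0402 0 0 0 0;-0.0674 -0.0402 0 0 0 0"
  fingers: 1

```text
clock: 1.47
position: [0.3841, 0.24, 0.2315]
eef_rot: [0.184, 0.983, 0.0, 0.0]
ft_force: [0.5, 0.2, -0.6]
finger_gap: 0.0851
grip_force: 0.0
```

>>> jog_arm:
  plan: "-0.0674 -0.0402 0 0 0 0;-0.0674 -0.0402 0 0 0 0;-0.0674 -0.0402 0 0 0 0;-0.0674 -0.0402 0 0 0 0;-0.0674 -0.0402 0 0 0 0;-0.0674 -0.0402 0 0 0 0;-0.0674 -0.0402 0 0 0 0;-0.0674 -0.0402 0 0 0 0"

```text
clock: 2.13
position: [0.5772, -0.0077, 0.2313]
eef_rot: [0.185, 0.983, 0.0, 0.0]
ft_force: [-0.7, 1.6, -0.3]
finger_gap: 0.0852
grip_force: 0.0
```

>>> jog_arm:
  plan: "-0.0674 -0.0402 0 0 0 0;-0.0674 -0.0402 0 0 0 0;-0.0674 -0.0402 0 0 0 0;0 0 0 0 0 0.0775;0 0 0 0 0 0.0775;0 0 0 0 0 0.0775;0 0 0 0 0 0.0775;0 0 0 0 0 0.0775"

```text
clock: 2.8
position: [0.6487, -0.0988, 0.2311]
eef_rot: [0.473, 0.881, -0.0, -0.0]
ft_force: [-1.0, -0.0, -0.1]
finger_gap: 0.0857
grip_force: 0.0
```

>>> jog_arm:
  plan: "0 0 0 0 0 0.0775;0 0 0 0 0 0.0775;0 0 0 0 0 0;0 0 0 0 0 0;0 0 0 0 0 0"

```text
clock: 3.22
position: [0.6487, -0.0987, 0.2312]
eef_rot: [0.572, 0.82, -0.0, -0.0]
ft_force: [0.1, 0.3, -0.2]
finger_gap: 0.0849
grip_force: 0.0
```

```bash
cat >> h.py <<'E'
from scipy.spatial.transform import Rotation as Ro
def to(x,y,z,yaw=None):
    s=arm.sense(); R=Ro.from_quat(s["eef_rot"]).as_matrix(); d=R.T@(np.array([x,y,z])-s["position"])
    yw=np.degrees(np.arctan2(R[1,1],R[0,1]))
    print("t",round(s["clock"],2),"pos",np.round(s["position"],4),"yaw_y",round(yw,2),"tilt",np.round(R[:,2],3),"tool shift mm",np.round(d*1000,1),"share",np.round(d/.5,4),"turn share",None if yaw is None else round(-(yaw-yw)/90,4),"q",np.round(s["qpos"],2),"F",np.round(s["ft_force"],2),"gap",round(s["finger_gap"],4),"grip",round(s["grip_force"],1))
E
python3 - <<'E'
from h import *
to(.6488,-.0988,.015,20)
E
```

```text
t 3.22 pos [ 0.6487 -0.0987  0.2312] yaw_y 20.17 tilt [-0. -0. -1.] tool shift mm [-2.000e-01  1.000e-01  2.162e+02] share [-4.000e-04  2.000e-04  4.325e-01] turn share 0.0019 q [-0.27  0.5   0.32  1.4  -0.    0.94] F [ 0.15  0.26 -0.21] gap 0.0849 grip 0.0
```

>>> jog_arm:
  plan: "0 0 0.07 0 0 0;0 0 0.07 0 0 0;0 0 0.07 0 0 0;0 0 0.07 0 0 0;0 0 0.07 0 0 0;0 0 0.04 0 0 0;0 0 0.03 0 0 0;0 0 0.012 0 0 0"

```text
clock: 3.88
position: [0.6474, -0.0983, 0.0129]
eef_rot: [0.573, 0.82, -0.001, -0.002]
ft_force: [-0.8, -0.2, 0.5]
finger_gap: 0.0853
grip_force: 0.0
```

>>> jog_arm:
  plan: "0 0 0 0 0 0;0 0 0 0 0 0;0 0 0 0 0 0;0 0 0 0 0 0;0 0 0 0 0 0;0 0 0 0 0 0;0 0 0 0 0 0;0 0 0 0 0 0"
  fingers: -1

```text
clock: 4.55
position: [0.6494, -0.0989, 0.017]
eef_rot: [0.574, 0.819, 0.0, 0.001]
ft_force: [-1.5, 0.7, 8.7]
finger_gap: 0.0393
grip_force: 60.2
```

>>> jog_arm:
  plan: "0 0 -0.01 0 0 0;0 0 -0.02 0 0 0;0 0 -0.06 0 0 0;0 0 -0.07 0 0 0;0 0 -0.07 0 0 0;0 0 -0.07 0 0 0;0 0 -0.07 0 0 0;0 0 -0.06 0 0 0"

```text
clock: 5.22
position: [0.6484, -0.0985, 0.2342]
eef_rot: [0.574, 0.819, 0.0, 0.001]
ft_force: [1.0, -1.0, -0.3]
finger_gap: 0.0391
grip_force: 60.9
```

```bash
python3 - <<'E'
from h import *
to(.5915,.314,.231,68)
d=arm.get_image("wrist"); cv2.imwrite("pics/w1.png",d["image"][...,::-1])
d=arm.get_image("side");W=cloud(d)
for r in arm.trace("side","jar")[:4]:
    p=W[r["region"]]; p=p[~np.isnan(p[:,0])]
    if len(p): print(round(r["conf"],2),np.round(r["pixel"]),np.round(np.median(p,0),3),np.round(np.percentile(p,[2,98],axis=0),3).tolist())
E
```

```text
t 5.22 pos [ 0.6484 -0.0985  0.2342] yaw_y 19.94 tilt [ 0.002 -0.001 -1.   ] tool shift mm [407.2  87.2   2.8] share [0.8144 0.1744 0.0056] turn share -0.534 q [-0.27  0.5   0.33  1.4   0.    0.95] F [ 1.04 -1.   -0.31] gap 0.0391 grip 60.9
0.74 [159. 366.] [ 0.647 -0.114  0.256] [[0.63, -0.12, 0.068], [0.779, 0.144, 0.285]]
0.63 [159. 274.] [0.503 0.305 0.048] [[0.476, 0.297, 0.017], [0.547, 0.353, 0.06]]
0.59 [242. 384.] [ 0.682 -0.19   0.04 ] [[0.669, -0.2, 0.004], [0.704, -0.163, 0.063]]
0.42 [218. 335.] [ 0.605 -0.039  0.027] [[0.594, -0.046, 0.002], [0.622, -0.018, 0.047]]
```

>>> jog_arm:
  plan: "0.03 0.0064 0 0 0 0;0.06 0.0128 0 0 0 0;0.0724 0.0155 0 0 0 0;0.0724 0.0155 0 0 0 0;0.0724 0.0155 0 0 0 0;0.0724 0.0155 0 0 0 0;0.0724 0.0155 0 0 0 0;0.0724 0.0155 0 0 0 0"

```text
clock: 6.03
position: [0.6104, 0.1692, 0.2293]
eef_rot: [0.574, 0.819, -0.001, -0.001]
ft_force: [0.3, -0.9, -1.2]
finger_gap: 0.0394
grip_force: 60.9
```

>>> jog_arm:
  plan: "0.0724 0.0155 0 0 0 0;0.0724 0.0155 0 0 0 0;0.0724 0.0155 0 0 0 0;0.0424 0.0092 0 0 0 0;0.03 0.0064 0 0 0 0;0 0 0 0 0 -0.076;0 0 0 0 0 -0.076;0 0 0 0 0 -0.076"

```text
clock: 6.7
position: [0.5912, 0.3138, 0.2294]
eef_rot: [0.416, 0.909, -0.001, -0.001]
ft_force: [-0.2, -0.3, -1.2]
finger_gap: 0.0391
grip_force: 60.9
```

>>> jog_arm:
  plan: "0 0 0 0 0 -0.076;0 0 0 0 0 -0.076;0 0 0 0 0 -0.076;0 0 0 0 0 -0.076;0 0 0 0 0 0;0 0 0 0 0 0;0 0 0 0 0 0"

```text
clock: 7.28
position: [0.5916, 0.3135, 0.2299]
eef_rot: [0.195, 0.981, -0.0, -0.0]
ft_force: [0.7, 0.1, -1.2]
finger_gap: 0.0395
grip_force: 60.9
```

```bash
python3 - <<'E'
from h import *
to(.5915,.314,.036,68)
d=arm.get_image("scene");W=cloud(d); im=d["image"]
cv2.imwrite("pics/s2.png",cv2.resize(im[60:320,280:520],(720,780))[:600,:,::-1])
m=(abs(W[...,0]-.59)<.06)&(abs(W[...,1]-.314)<.06)&(W[...,2]>.17)&(W[...,2]<.29)
p=W[m]; print(len(p)); 
for a in np.arange(.17,.29,.01):
    q=p[(p[:,2]>a)&(p[:,2]<=a+.01)]
    if len(q): print(round(a,3),len(q),np.round(q.min(0),3),np.round(q.max(0),3))
E
```

```text
t 7.28 pos [0.5916 0.3135 0.2299] yaw_y 67.56 tilt [-0.001 -0.    -1.   ] tool shift mm [  0.2   0.5 193.9] share [0.0004 0.001  0.3879] turn share -0.0049 q [ 0.37  0.53  0.37  1.41 -0.    0.76] F [ 0.73  0.12 -1.23] gap 0.0395 grip 60.9
1095
0.21 37 [0.585 0.294 0.214] [0.611 0.322 0.22 ]
0.22 69 [0.581 0.293 0.22 ] [0.611 0.326 0.229]
0.23 100 [0.579 0.284 0.23 ] [0.611 0.337 0.24 ]
0.24 156 [0.572 0.28  0.24 ] [0.611 0.343 0.25 ]
0.25 126 [0.571 0.28  0.25 ] [0.61  0.342 0.26 ]
0.26 137 [0.574 0.281 0.26 ] [0.611 0.342 0.27 ]
0.27 253 [0.564 0.265 0.27 ] [0.619 0.357 0.28 ]
0.28 217 [0.562 0.262 0.28 ] [0.622 0.366 0.29 ]
```

View pics/s2.png

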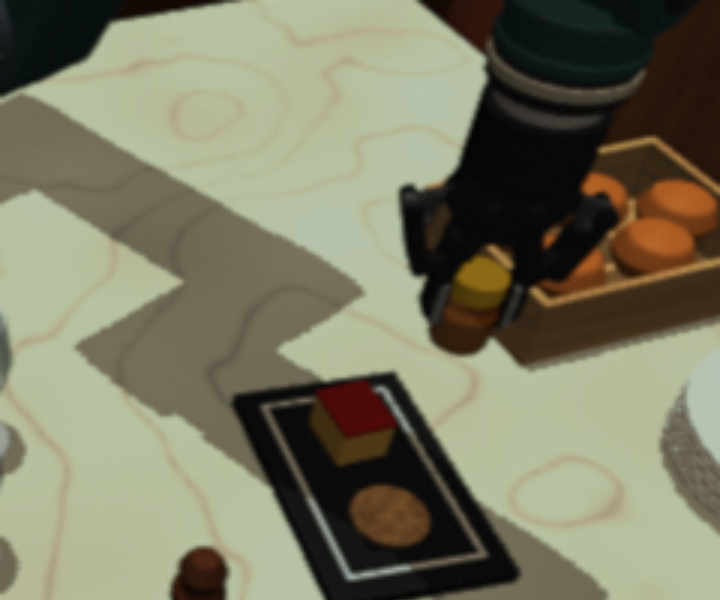

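The picture shows the jar upright in the fingers above the board, cork at crop (515,390). Lowering it now.

>>> jog_arm:
  plan: "0 0.001 0.07 0 0 0;0 0 0.07 0 0 0;0 0 0.07 0 0 0;0 0 0.07 0 0 0;0 0 0.05 0 0 0;0 0 0.03 0 0 0;0 0 0.014 0 0 0;0 0 0 0 0 0"

```text
clock: 8.0
position: [0.5913, 0.3138, 0.0419]
eef_rot: [0.193, 0.981, -0.001, -0.001]
ft_force: [0.5, -0.3, -1.2]
finger_gap: 0.0394
grip_force: 60.9
```

>>> jog_arm:
  plan: "0 0 0.002 0 0 0;0 0 0.002 0 0 0;0 0 0.002 0 0 0;0 0 0 0 0 0;0 0 0 0 0 0"

```text
clock: 8.42
position: [0.5923, 0.3143, 0.0408]
eef_rot: [0.193, 0.981, 0.0, 0.0]
ft_force: [-0.2, -0.3, -1.7]
finger_gap: 0.0391
grip_force: 60.9
```

>>> jog_arm:
  plan: "0 0 0.002 0 0 0;0 0 0.002 0 0 0;0 0 0 0 0 0;0 0 0 0 0 0"

```text
clock: 8.75
position: [0.592, 0.3141, 0.0382]
eef_rot: [0.192, 0.981, -0.0, -0.0]
ft_force: [0.9, -0.3, -1.6]
finger_gap: 0.0393
grip_force: 60.9
```

>>> jog_arm:
  plan: "0 0 0.002 0 0 0;0 0 0.002 0 0 0;0 0 0 0 0 0;0 0 0 0 0 0"

```text
clock: 9.08
position: [0.592, 0.3141, 0.0362]
eef_rot: [0.192, 0.981, -0.0, -0.0]
ft_force: [-0.4, -0.1, -0.8]
finger_gap: 0.0391
grip_force: 60.9
```

>>> jog_arm:
  plan: "0 0 0.002 0 0 0;0 0 0 0 0 0;0 0 0 0 0 0"

```text
clock: 9.33
position: [0.592, 0.3141, 0.0352]
eef_rot: [0.192, 0.981, -0.0, -0.0]
ft_force: [-0.0, -0.7, -1.6]
finger_gap: 0.0393
grip_force: 60.9
```

>>> jog_arm:
  plan: "0 0 0.002 0 0 0;0 0 0 0 0 0;0 0 0 0 0 0"

```text
clock: 9.58
position: [0.592, 0.3142, 0.0342]
eef_rot: [0.192, 0.981, -0.0, -0.0]
ft_force: [-0.2, 0.9, -1.8]
finger_gap: 0.0394
grip_force: 60.9
```

>>> jog_arm:
  plan: "0 0 0.002 0 0 0;0 0 0 0 0 0;0 0 0 0 0 0"

```text
clock: 9.83
position: [0.5921, 0.3142, 0.034]
eef_rot: [0.192, 0.981, 0.0, 0.0]
ft_force: [-2.2, -1.9, 7.8]
finger_gap: 0.0393
grip_force: 61.8
```

>>> jog_arm:
  plan: "0 0 0.001 0 0 0;0 0 0 0 0 0;0 0 0 0 0 0"

```text
clock: 10.08
position: [0.5921, 0.3142, 0.0339]
eef_rot: [0.192, 0.981, 0.0, 0.0]
ft_force: [-5.1, -2.2, 13.0]
finger_gap: 0.0399
grip_force: 62.4
```

>>> jog_arm:
  plan: "0 0 -0.001 0 0 0;0 0 0 0 0 0;0 0 0 0 0 0;0 0 0 0 0 0;0 0 0 0 0 0"
  fingers: 0.6

```text
clock: 10.5
position: [0.592, 0.3141, 0.0331]
eef_rot: [0.192, 0.981, -0.0, -0.0]
ft_force: [0.1, -0.1, -0.2]
finger_gap: 0.0686
grip_force: 0.0
```

>>> jog_arm:
  plan: "0 0 -0.01 0 0 0;0 0 -0.03 0 0 0;0 0 -0.06 0 0 0;0 0 -0.07 0 0 0;0 0 -0.07 0 0 0;0 0 -0.07 0 0 0;0 0 -0.06 0 0 0;0 0 -0.05 0 0 0"

```text
clock: 11.17
position: [0.592, 0.3142, 0.2464]
eef_rot: [0.192, 0.981, 0.001, 0.001]
ft_force: [0.0, 0.4, -0.4]
finger_gap: 0.0683
grip_force: 0.0
```

```bash
python3 - <<'E'
from h import *
to(.5028,-.3358,.231,68)
for n in("scene","side"):
    d=arm.get_image(n);W=cloud(d); np.savez(n+"1.npz",**d)
    def box(x0,x1,y0,y1,z0,z1): return (W[...,0]>x0)&(W[...,0]<x1)&(W[...,1]>y0)&(W[...,1]<y1)&(W[...,2]>z0)&(W[...,2]<z1)
    p=W[box(.55,.64,.26,.37,.073,.09)]; c,r=cv2.minEnclosingCircle(p[:,:2].astype(np.float32)); print(n,np.round(c,4),r,p.mean(0),len(p))
    for l,m in(("top",box(.38,.65,-.45,-.23,.074,.088)),("handle",box(.38,.65,-.45,-.23,.105,.13)),("board",box(.40,.70,.20,.43,.011,.0195)),("cheese",box(.40,.55,.26,.37,.045,.065))):
        r=cv2.minAreaRect((W[m][:,:2]*1000).astype(np.float32)); print(l,np.round(r[0],1),np.round(r[1],1),round(r[2],2))
    # board outline: white pixels on the board
    im=d["image"].astype(int); m=box(.42,.68,.22,.42,.009,.021)&(im.min(-1)>110)
    p=W[m]; r=cv2.minAreaRect((p[:,:2]*1000).astype(np.float32)); print("outline",len(p),np.round(r[0],1),np.round(r[1],1),round(r[2],2))
E
```

```text
t 11.17 pos [0.592  0.3142 0.2464] yaw_y 67.81 tilt [ 0.002  0.001 -1.   ] tool shift mm [-162.9 -635.5   14.7] share [-0.3257 -1.2711  0.0294] turn share -0.0021 q [0.37 0.52 0.41 1.45 0.   0.75] F [ 0.02  0.36 -0.42] gap 0.0683 grip 0.0
scene [0.5919 0.3144] 0.020529629662632942 [0.59147832 0.31369567 0.07643686] 159
top [ 502.  -335.3] [122.1 202. ] 67.91
handle [ 503.  -334.7] [16.7 91.9] 67.38
board [547.  319.1] [161.4 242.1] 83.08
cheese [502.  325.3] [53.7 59.9] 86.4
outline 100 [566.8 334.5] [111.6 220.9] 38.34
side [0.5908 0.313 ] 0.02260695956647396 [0.59177087 0.31005999 0.07805643] 58
top [ 502.9 -335.8] [124.3 200. ] 67.7
handle [ 502.5 -336.8] [20.8 90.5] 66.72
board [548.7 316.2] [170.  240.9] 83.55
cheese [504.2 326.6] [60.8 57.2] 87.8
outline 34 [570.4 346.3] [ 97.6 272.9] 56.14
```

>>> jog_arm:
  plan: "-0.0192 -0.0748 0 0 0 0;-0.0192 -0.0748 0 0 0 0;-0.0192 -0.0748 0 0 0 0;-0.0192 -0.0748 0 0 0 0;-0.0192 -0.0748 0 0 0 0;-0.0192 -0.0748 0 0 0 0;-0.0192 -0.0748 0 0 0 0;-0.0192 -0.0748 0 0 0 0"
  fingers: 0.2

```text
clock: 11.93
position: [0.5492, 0.0065, 0.243]
eef_rot: [0.192, 0.981, -0.0, -0.0]
ft_force: [0.5, -0.3, -0.1]
finger_gap: 0.0513
grip_force: 0.0
```

>>> jog_arm:
  plan: "-0.0192 -0.0748 0 0 0 0;-0.0192 -0.0748 0 0 0 0;-0.0192 -0.0748 0 0 0 0;-0.0192 -0.0748 0 0 0 0;-0.0192 -0.0748 0 0 0 0;-0.0192 -0.0748 0 0 0 0;-0.0192 -0.0748 0 0 0 0;-0.0192 -0.0748 0 0 0 0"

```text
clock: 12.6
position: [0.5074, -0.2997, 0.243]
eef_rot: [0.192, 0.981, 0.0, -0.0]
ft_force: [0.1, 0.9, -0.2]
finger_gap: 0.0516
grip_force: 0.0
```

>>> jog_arm:
  plan: "-0.0192 -0.0748 0 0 0 0;0 0 0 0 0 0;0 0 0 0 0 0;0 0 0 0 0 0"

```text
clock: 12.93
position: [0.5028, -0.3359, 0.2429]
eef_rot: [0.193, 0.981, 0.0, -0.0]
ft_force: [-0.5, -0.4, -0.7]
finger_gap: 0.0513
grip_force: 0.0
```

```bash
python3 - <<'E'
from h import *
to(.5026,-.3357,.094,67.8)
E
```

```text
t 12.93 pos [ 0.5028 -0.3359  0.2429] yaw_y 67.78 tilt [-0.     0.001 -1.   ] tool shift mm [  0.2   0.  148.9] share [3.000e-04 1.000e-04 2.978e-01] turn share -0.0002 q [-0.72  0.4   0.19  1.36  0.   -0.34] F [-0.49 -0.41 -0.72] gap 0.0513 grip 0.0
```

>>> jog_arm:
  plan: "0 0 0.07 0 0 0;0 0 0.07 0 0 0;0 0 0.06 0 0 0;0 0 0.05 0 0 0;0 0 0.03 0 0 0;0 0 0.018 0 0 0;0 0 0 0 0 0;0 0 0 0 0 0"

```text
clock: 13.6
position: [0.5034, -0.3356, 0.095]
eef_rot: [0.192, 0.981, -0.0, 0.0]
ft_force: [1.3, -0.6, 0.8]
finger_gap: 0.0518
grip_force: 0.0
```

>>> jog_arm:
  plan: "0 0 0 0 0 0;0 0 0 0 0 0;0 0 0 0 0 0;0 0 0 0 0 0;0 0 0 0 0 0;0 0 0 0 0 0;0 0 0 0 0 0;0 0 0 0 0 0"
  fingers: -1

```text
clock: 14.27
position: [0.5034, -0.3365, 0.0954]
eef_rot: [0.192, 0.981, -0.0, 0.001]
ft_force: [-0.8, 1.1, 6.8]
finger_gap: 0.0151
grip_force: 59.2
```

>>> jog_arm:
  plan: "0 0 -0.005 0 0 0;0 0 -0.01 0 0 0;0 0 -0.02 0 0 0;0 0 -0.03 0 0 0;0 0 -0.04 0 0 0;0 0 -0.05 0 0 0;0 0 -0.05 0 0 0;0 0 -0.05 0 0 0"

```text
clock: 14.93
position: [0.5027, -0.336, 0.2237]
eef_rot: [0.192, 0.981, -0.0, 0.0]
ft_force: [1.0, -0.5, -5.6]
finger_gap: 0.0149
grip_force: 58.8
```

>>> jog_arm:
  plan: "0 0 -0.05 0 0 0;0 0 -0.045 0 0 0;0 0 -0.03 0 0 0;0 0 -0.01 0 0 0;0 0 0 0 0 0;0 0 0 0 0 0"

```text
clock: 15.43
position: [0.5029, -0.3361, 0.2887]
eef_rot: [0.192, 0.981, 0.0, -0.0]
ft_force: [0.0, -0.3, -5.6]
finger_gap: 0.0156
grip_force: 58.8
```

```bash
cat >> h.py <<'E'
def cover(W,x,y,ztop):
    m=(abs(W[...,0]-x)<.14)&(abs(W[...,1]-y)<.14)&(abs(W[...,2]-ztop)<.007)
    p=W[m]; r=cv2.minAreaRect((p[:,:2]*1000).astype(np.float32))
    A=np.c_[p[:,:2]-p[:,:2].mean(0),np.ones(len(p))]; c=np.linalg.lstsq(A,p[:,2],rcond=None)[0]
    print("cover top",len(p),np.round(r[0],1),np.round(r[1],1),round(r[2],2),"slope",np.round(c,4))
E
python3 - <<'E'
from h import *
to(.547,.319,.3,83.2)
for n in("scene","side"):
    d=arm.get_image(n);W=cloud(d)
    if n=="scene": cv2.imwrite("pics/s3.png",d["image"][...,::-1])
    z=arm.sense()["position"][2]-.014
    cover(W,.5026,-.3357,z)
E
```

```text
t 15.43 pos [ 0.5029 -0.3361  0.2887] yaw_y 67.81 tilt [-0.001  0.    -1.   ] tool shift mm [206.6 623.2 -11. ] share [ 0.4131  1.2464 -0.022 ] turn share -0.171 q [-0.72  0.4   0.31  1.48  0.   -0.34] F [ 0.  -0.3 -5.6] gap 0.0156 grip 58.8
cover top 4233 [ 500.9 -334.6] [121.6 202.9] 67.77 slope [-0.0059 -0.0015  0.2729]
cover top 3452 [ 501.5 -336.4] [124.  200.2] 67.77 slope [0.0046 0.0129 0.2736]
```

View pics/s3.png

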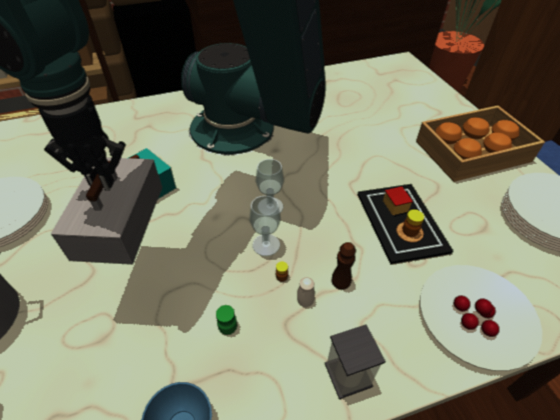

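The cover hangs level from the grip (scene 110,210), lower edge at about 0.193 m. The jar stands on the cork at (415,225) and the turquoise cover hasn't moved. Carrying it over.

>>> jog_arm:
  plan: "0.0066 0.0198 0 0 0 0;0.0131 0.0396 0 0 0 0;0.0197 0.0594 0 0 0 0;0.0197 0.0594 0 0 0 0;0.0197 0.0594 0 0 0 0;0.0197 0.0594 0 0 0 0;0.0197 0.0594 0 0 0 0;0.0197 0.0594 0 0 0 0"

```text
clock: 16.2
position: [0.517, -0.1155, 0.2887]
eef_rot: [0.192, 0.981, 0.0, -0.0]
ft_force: [0.9, -0.3, -5.6]
finger_gap: 0.0151
grip_force: 58.9
```

>>> jog_arm:
  plan: "0.0197 0.0594 0 0 0 0;0.0197 0.0594 0 0 0 0;0.0197 0.0594 0 0 0 0;0.0197 0.0594 0 0 0 0;0.0197 0.0594 0 0 0 0;0.0197 0.0594 0 0 0 0;0.0197 0.0594 0 0 0 0;0.0197 0.0594 0 0 0 0"

```text
clock: 16.87
position: [0.5335, 0.1341, 0.2888]
eef_rot: [0.192, 0.981, -0.0, -0.0]
ft_force: [0.5, -0.1, -4.7]
finger_gap: 0.015
grip_force: 58.9
```

>>> jog_arm:
  plan: "0.0197 0.0594 0 0 0 0;0.0197 0.0594 0 0 0 0;0.0197 0.0594 0 0 0 0;0.0197 0.0594 0 0 0 0;0.0197 0.0594 0 0 0 0;0.0131 0.0396 0 0 0 0;0.0066 0.0198 0 0 0 0;0 0 0 0 0 0"

```text
clock: 17.53
position: [0.5463, 0.3215, 0.2882]
eef_rot: [0.191, 0.982, -0.0, -0.001]
ft_force: [-0.2, -0.2, -5.7]
finger_gap: 0.0147
grip_force: 59.0
```

>>> jog_arm:
  plan: "0 0 0 0 0 -0.02;0 0 0 0 0 -0.04;0 0 0 0 0 -0.05;0 0 0 0 0 -0.04;0 0 0 0 0 -0.021;0 0 0 0 0 0;0 0 0 0 0 0;0 0 0 0 0 0"

```text
clock: 18.2
position: [0.5469, 0.3189, 0.2893]
eef_rot: [0.06, 0.998, -0.0, -0.0]
ft_force: [0.4, 0.8, -5.7]
finger_gap: 0.0147
grip_force: 59.0
```

```bash
python3 - <<'E'
from h import *
to(.547,.319,.1305,83.2)
for n in("scene","side"):
    d=arm.get_image(n);W=cloud(d); p=arm.sense()["position"]
    cover(W,p[0],p[1],p[2]-.0155)
    if n=="scene": cv2.imwrite("pics/s4.png",d["image"][...,::-1])
E
```

```text
t 18.2 pos [0.5469 0.3189 0.2893] yaw_y 83.1 tilt [-0. -0. -1.] tool shift mm [-1.000e-01  1.000e-01  1.588e+02] share [-2.000e-04  2.000e-04  3.175e-01] turn share -0.0011 q [ 0.4   0.46  0.41  1.52 -0.    0.52] F [ 0.37  0.78 -5.73] gap 0.0147 grip 59.0
cover top 2934 [545.1 319.4] [122.  202.3] 83.24 slope [-0.0043  0.0079  0.2731]
cover top 956 [546.1 317.3] [130.  199.8] 83.39 slope [0.0029 0.0215 0.2745]
```

>>> jog_arm:
  plan: "-0.003 0 0.02 0 0 0;0 0 0.04 0 0 0;0 0 0.05 0 0 0;0 0 0.05 0 0 0;0 0 0.04 0 0 0;0 0 0.03 0 0 0;0 0 0.015 0 0 0;0 0 0 0 0 0"

```text
clock: 18.97
position: [0.5479, 0.3189, 0.1654]
eef_rot: [0.06, 0.998, -0.001, -0.001]
ft_force: [0.0, -0.2, -5.0]
finger_gap: 0.0147
grip_force: 59.0
```

>>> jog_arm:
  plan: "0 0 0.015 0 0 0;0 0 0.015 0 0 0;0 0 0.015 0 0 0;0 0 0.01 0 0 0;0 0 0.008 0 0 0;0 0 0.006 0 0 0;0 0 0.003 0 0 0;0 0 0 0 0 0"

```text
clock: 19.63
position: [0.5485, 0.3192, 0.1306]
eef_rot: [0.059, 0.998, -0.0, -0.0]
ft_force: [0.0, 0.6, -5.0]
finger_gap: 0.015
grip_force: 59.0
```

```bash
python3 - <<'E'
from h import *
to(.5485,.319,.1305,83.2)
for n in("scene","side"):
    d=arm.get_image(n);W=cloud(d); p=arm.sense()["position"]
    cover(W,p[0],p[1],p[2]-.0155)
    m=(W[...,0]>.4)&(W[...,0]<.7)&(W[...,1]>.2)&(W[...,1]<.43)&(W[...,2]>.011)&(W[...,2]<.0195)
    cv2.imwrite(f"pics/{n}5.png",d["image"][...,::-1])
    def circ(x,y,r,z0,z1):
        q=W[(abs(W[...,0]-x)<r)&(abs(W[...,1]-y)<r)&(W[...,2]>z0)&(W[...,2]<z1)]
        print(n,np.round(q.mean(0),4) if len(q) else None)
    circ(.387,.012,.05,.13,.15);circ(.508,-.037,.05,.13,.15);circ(.68,.001,.035,.065,.09);circ(.663,.093,.035,.05,.15)
im=cv2.imread("pics/scene5.png"); cv2.imwrite("pics/c5.png",cv2.resize(im[90:320,320:520],(690,600)[:2]))
E
```

```text
t 19.63 pos [0.5485 0.3192 0.1306] yaw_y 83.2 tilt [-0. -0. -1.] tool shift mm [-0.  -0.2  0.1] share [-0.0001 -0.0005  0.0002] turn share -0.0 q [0.4  0.49 0.04 1.12 0.   0.52] F [ 0.04  0.57 -5.03] gap 0.015 grip 59.0
cover top 2468 [546.6 319.4] [121.7 202.5] 83.56 slope [-0.0025  0.0051  0.1146]
scene [0.3901 0.0114 0.1387]
scene [ 0.5108 -0.0381  0.139 ]
scene [6.827e-01 1.000e-04 7.220e-02]
scene [0.6692 0.0906 0.1027]
cover top 960 [548.  319.8] [132. 199.] 83.48 slope [0.003  0.0186 0.1164]
side [0.387  0.0076 0.1394]
side [ 0.5058 -0.0418  0.1393]
side [ 0.6782 -0.005   0.0731]
side [0.6585 0.0853 0.098 ]
```

View pics/c5.png

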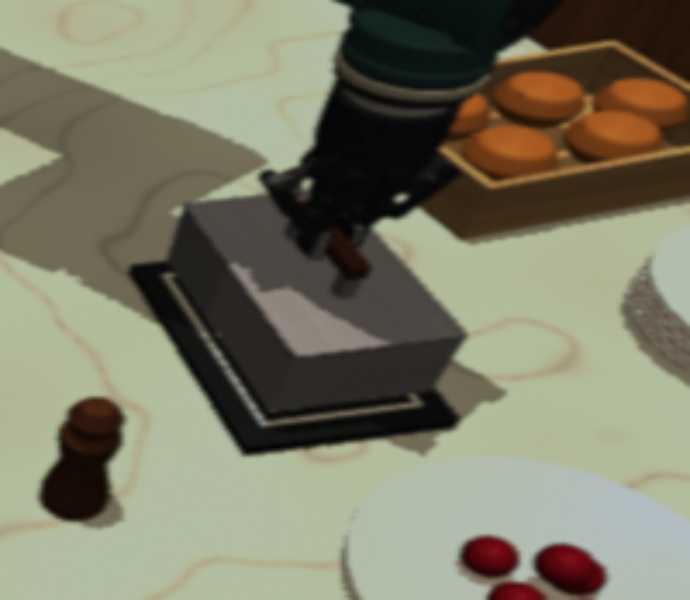

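The cover hangs level just above the board, with the white outline (165,270)–(265,425)–(425,400) parallel to its lower edge. The other objects measure where they did at the start. Handing in.

```bash
python3 -c "
from bench import arm
print(arm.sign_off())"
```

```text
the job is handed in; nothing more can be done
None
```

I've handed the job in, but the hand-in returned no verdict: the honey jar stands released on the cork disc, and the steel cover is held level about 2 cm above the board, within about 1 mm of the outline's centre; the glasses, salt and mill measured unmoved at the end, and the cheese was last measured in place before the cover went over it.

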